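# Release the glazing screen and hold it level over its drip pan

## Robot

A 7-joint arm with a two-finger parallel gripper is mounted at the origin on a cart in front of the work surface, level with it; the furniture and walls round the work are solid. World frame = base frame: x ahead of the robot, y to its left, z up, the work surface at z = 0. Lengths are in mm, angles in rad, forces in N, time in s.
With the tool pointing down it reaches from about 425 to 800 mm from the base axis. Payload 8.3 kg.
Tool frame: the origin (TCP) lies between the finger pads; the fingertips stand 22 mm ahead of it and the grasp point (between the pads) lies 3 mm ahead of it (robot.finger_overhang is the distance from the TCP to the fingertips, in mm); z points along the fingers, y is the line along which they close (so a half turn about z gives the same grasp; the last joint's range is limited). The gripper opens to 85 mm and grips with 20 to 120 N. Pads are 22 mm wide; open, the fingers measure 114 mm over their backs; the gripper's body (76 mm by 85 mm) begins 54 mm behind the grasp point. The pads swing forward as they close: fully open they stand 13 mm farther back than shut.
Start: joints at [-1.184, 0.383, 0.016, 1.37, -0.006, 1.388, -0.046], TCP at [271.691, 562.84, 253.279] pointing down, gripper open.
Joint ranges: [-2.95, 2.95], [-0.25, 2.06], [-1.52, 1.56], [0.18, 2.33], [-1.44, 4.58], [0.02, 2.06], [-3.01, 3.01]. Speed limits (rad/s): [2.39, 2.39, 3.01, 3.01, 3.14, 3.14, 3.14].

## Interface

Orientations are given as a unit quaternion [x, y, z, w].
In Python, from workcell import status, eyes, job, robot gives the robot as it stands. The module is installed in compiled form; this text tells all that it offers.
- The arm moves only by the shell command python3 -m crank 'ROWS' [FORCE]. ROWS is JSON, a list of rows, each a list of 3 entries, a list of its own where there are three numbers: the shift along the tool's x, y, z in cm, then the turn, a rotation vector about the tool's x, y, z in degrees, then the opening, from 0 (shut) to 1 (fully open). In form: [[[dx, dy, dz], [rx, ry, rz], claw], ...]. A call has 1 to 8 rows; each row is the pose to reach, as a shift and turn from the pose commanded when the call began, along the tool's axes at that moment; what a row does not reach only later rows make up. A row lasts 1/8 s, in which the tool goes at most 62.5 mm and 10.7 degrees, less where a joint would pass 70% of its speed; a pose out of reach is approached as far as the arm can. A call with a gripper value outside its range is refused whole. The fingers move at their own pace and stop on an object; FORCE is the grip in N (left out, the last holds). Time passes only in rows, so rows that repeat a pose let the fingers close. It gives the time, the measured TCP pose, the force, the opening and the grip force at its end, in the units of the state.
- status.observe(): the state, without advancing time (a new reading comes with each control period).
- eyes.grab_frame(name): name is "side" or "top" or "wrist"; returns the picture (400x640x3 uint8, red, green, blue); there is no depth.
- eyes.camera_params(name): a dict with "fx", "fy", "cx", "cy" (pixels), "R" (3x3) and "t" (3): a world point X has camera coordinates R X + t. Camera axes: x right, y down, z forward; pixel columns grow to the right and rows downward; lengths in mm; the calibration is good to about 2 mm. A picture is of the moment at which its call begins: read the wrist's pose just before it. camera_params takes no time and is no camera call; for the wrist camera it gives the pose at the moment of the call.
- job.close_job(): hands the job in; it is judged then, once.
Trained networks look in the newest picture that a camera, given by its name, has taken for a name from the list of things; names that differ only in an ending like _2 or _b are one class to them, and where a whole thing is asked for, a point or a joint stands for the part that bears it (a point fixed in the world has none). Each returns a list of dicts, best first, with "confidence" (0 to 1); they miss things now and then, are a little off and sometimes report something else, mostly with a low value. They report only what shows in the picture. A call takes as long as a camera call. They do not tell look-alikes from the thing itself.
- eyes.spot_in(camera, thing): "uv" ([column, row] in pixels, amid what is visible of it).
The state is a dict: "time": time; "joint_positions": joint angles; "joint_velocities": joint speeds; "joint_torque": joint torques, N m; "tool_pos": TCP position; "eef_rot": TCP orientation; "ft_force": force on the tool from outside, world axes, zero at the start; "torque": the same for the moment, N m; "gripper_width": finger opening in mm; "finger_force": force on a finger pad.
Only numpy, scipy, OpenCV 4.12 (cv2) and the standard library are available. Lean on these libraries where they do the work, as an engineer would, in place of code of your own. Each camera call takes 0.05 s, during which the arm holds its last target. There are 200 camera calls.

## Task

Loosen both wing nuts of the drip pan by turning each a quarter turn anticlockwise, as far as it goes, so that its toe swings off the screen; then take the glazing screen by its black handle, lift it with its two ring cakes straight up to about 10 cm above where it sat, and keep it there over the pan, level and still, for at least two seconds so that it can drain. Do not touch the freshly glazed cakes, tip the screen, or disturb the timer, pen and nozzles nearby; the program finishes while still holding the screen in the air.

Things in the scene. Friction and masses are not known exactly. Their poses are not given: they have to be found in the camera images.
- drip_pan: Aluminium drip pan fixed to the table, 190 x 266 mm, rim 45 mm above the table, with a bracket and upright stud at each end. Origin: centre of its underside, on the table. Its y axis runs along the long side, through both studs (168 mm either side of the origin); z up.
- nut_left (a joint): Angle of the wing nut at the pan's +y end. 0: its toe points at the pan's middle and lies over the screen's end lug, so that the screen cannot be lifted. Grows as the nut is turned anticlockwise seen from above; a stop is at 1.5 rad, where the toe is clear of the lug. It starts between 0 and 0.3, turns stiffly (about 0.06 N m), stays where it is left and does not rise.
- nut_right (a joint): The same for the wing nut at the pan's -y end: 0 locked, 1.5 rad (anticlockwise from above) free.
- nut_left_grip (a point): Grip point of the +y wing nut, on its turning axis (vertical), 83 mm above the table. The wings are one upright steel bar, 42 mm long along this point's x axis, 9 mm thick (y axis), from 66 to 94 mm above the table. Below it a flat toe, 12 mm wide, top 58 mm above the table, reaches 36 mm out from the axis along +x. The point's axes turn with the nut.
- nut_right_grip (a point): The same for the -y wing nut.
- screen: Loose wire glazing screen (about 0.32 kg, 0.46 kg with cakes), 176 x 246 mm, lying in the pan's mouth with two 24 mm wide steel lugs, 5 mm thick, resting on the pan's end rims, about 6 mm of play all round. Origin: its centre, level with the wires' top and the lugs' underside (45 mm above the table when seated); x and y lie along the pan's at the start, z up. The mass is balanced about its centre.
- screen_handle (a point): Middle of the screen's handle: a black level bar 146 mm long along this point's x axis, 12 mm thick (y axis), 16 mm high, 93 mm above the screen's origin (138 mm above the table when seated), on a post at each end, 82 mm from the middle. The bar crosses the gap between the two cakes, 43 mm above their tops.
- cake_left: Glazed ring cake, 88 mm across, 51 mm high, about 72 g, lying loose on the wires on the +y side of the handle. Origin: centre of its underside.
- cake_right: Glazed ring cake, 88 x 84 mm across, 49 mm high, lying loose on the wires on the -y side of the handle. Origin: centre of its underside.
- seat_left (a point): Place of the +y cake on the screen, 60 mm from the screen's origin along +y, at wire height.
- seat_right (a point): Place of the -y cake on the screen, 60 mm from the screen's origin along -y, at wire height.
- timer: Round kitchen timer, 68 mm across, 54 mm high, left of the pan; a bystander. Origin: centre of its underside.
- pen: Marker pen, 135 mm long, 17 mm thick, lying near the table's front edge left of the pan; a bystander. Origin: centre of its underside.
- nozzle_a: Small steel piping nozzle, 27 mm wide, 45 mm high, standing behind the pan; a bystander. Origin: centre of its underside.
- nozzle_b: Small steel piping nozzle, 27 mm wide, 50 mm high, standing behind the pan; a bystander. Origin: centre of its underside.
Not all that is in view belongs to the job. Leave any blue or pink look-alike of the cake_right alone.

How it is judged:
By the outcome, as a careful person would: the job done as asked, in the order asked, and still so for the second after the job is handed in, while the arm keeps its last pose, push and grip.
It also fails if it takes over 72 s, if anything falls off the work surface, if the arm or the gripper's body presses on something with over 40 N, if the wrist force passes 120 N, or if a joint passes its speed limit or range.

## Working session

There is one attempt and no reset: what is moved stays moved. The work goes in short steps, Python scripts to look and compute and a shell command to move; the robot and the scene stay as the last step left them, time stands still between calls to the robot, and variables do not carry over. Pictures are saved under pics/ and viewed, at most 10 in all, crops included, and the job is handed in when it is done.

```bash
mkdir -p pics; cat > h.py <<'E'
from workcell import status, eyes, job, robot
import numpy as np, cv2
from scipy.spatial.transform import Rotation as Rn
def snap(cam,name):
    im=eyes.grab_frame(cam); cv2.imwrite(f'pics/{name}.png',im[:,:,::-1]); return im
def ray(cam,uv,z,P=None):
    P=P or eyes.camera_params(cam); R=np.array(P['R']);t=np.array(P['t'])
    d=R.T@np.array([(uv[0]-P['cx'])/P['fx'],(uv[1]-P['cy'])/P['fy'],1]); c=-R.T@t
    return c+d*(z-c[2])/d[2]
def proj(cam,X):
    P=eyes.camera_params(cam); q=np.array(P['R'])@np.array(X)+np.array(P['t'])
    return [round(P['fx']*q[0]/q[2]+P['cx']),round(P['fy']*q[1]/q[2]+P['cy'])]
def rel(X,yaw=None):
    """shift in tool cm to put TCP at X; turn in tool deg for tool-y axis at world angle yaw, tool down"""
    s=status.observe(); R=Rn.from_quat(s['eef_rot'])
    d=R.inv().apply(np.array(X)-s['tool_pos'])/10
    out=[d.round(2)]
    if yaw is not None:
        for k in (0,np.pi):
            a=yaw+k; y=np.array([np.cos(a),np.sin(a),0]); z=np.array([0,0,-1.]); x=np.cross(y,z)
            T=Rn.from_matrix(np.c_[x,y,z]); out.append(np.degrees((R.inv()*T).as_rotvec()).round(1))
    return out
E
python3 - <<'E'
from h import *
s=status.observe()
print({k:np.round(v,3) for k,v in s.items()}); print(Rn.from_quat(s['eef_rot']).as_matrix().round(3))
Z=dict(drip_pan=20,nut_left_grip=83,nut_right_grip=83,screen_handle=138,cake_left=70,cake_right=70,timer=50,pen=9,nozzle_a=45,screen=45)
for c in ('top','side'):
    snap(c,c+'0'); P=eyes.camera_params(c); print(c,'pos',(-np.array(P['R']).T@P['t']).round())
    for k,z in Z.items():
        for r in eyes.spot_in(c,k)[:4]: print(c,k,np.round(r['uv']),round(r['confidence'],2),ray(c,r['uv'],z).round())
E
```

```text
{'time': np.float64(0.0), 'joint_positions': array([-1.184,  0.384,  0.016,  1.371, -0.006,  1.388, -0.047]), 'joint_velocities': array([-0.002, -0.001, -0.001,  0.001,  0.001, -0.001, -0.001]), 'joint_torque': array([-1.0000e-03, -6.2759e+01,  8.4400e-01, -3.7183e+01,  1.7000e-02,
        1.4000e-02,  0.0000e+00]), 'tool_pos': array([271.49 , 562.438, 252.24 ]), 'eef_rot': array([ 0.223,  0.975, -0.001, -0.   ]), 'ft_force': array([ 0.332,  0.061, -0.338]), 'torque': array([ 0.033, -0.008,  0.014]), 'finger_force': np.float64(0.0), 'gripper_width': np.float64(85.487)}
[[-0.901  0.435 -0.001]
 [ 0.435  0.901 -0.002]
 [-0.    -0.002 -1.   ]]
top pos [ 486.  -55. 1344.]
top drip_pan [331. 228.] 0.85 [ 494. -100.   20.]
top drip_pan [335. 230.] 0.2 [ 487. -110.   20.]
top nut_right_grip [390. 215.] 0.65 [ 532. -256.   83.]
top screen_handle [336. 225.] 0.69 [ 501. -108.  138.]
top cake_left [311. 226.] 0.62 [497. -42.  70.]
top cake_right [357. 226.] 0.77 [ 501. -170.   70.]
top cake_right [414. 190.] 0.63 [ 603. -325.   70.]
top cake_right [427. 141.] 0.57 [ 741. -358.   70.]
top cake_
[... 382 characters left out ...]
49 [ 422. -187.   20.]
side nut_left_grip [281. 195.] 0.71 [ 549. -163.   83.]
side nut_left_grip [346. 194.] 0.43 [514.  42.  83.]
side nut_right_grip [250. 191.] 0.71 [ 535. -267.   83.]
side screen_handle [297. 196.] 0.9 [656. -94. 138.]
side screen_handle [229. 245.] 0.28 [ 920. -207.  138.]
side cake_left [320. 191.] 0.7 [471. -45.  70.]
side cake_left [352. 191.] 0.28 [462.  61.  70.]
side cake_right [189. 248.] 0.92 [ 849. -339.   70.]
side cake_right [220. 219.] 0.82 [ 698. -313.   70.]
side cake_right [280. 196.] 0.6 [ 531. -171.   70.]
side cake_right [303. 190.] 0.33 [ 475. -103.   70.]
side timer [249. 192.] 0.4 [ 473. -291.   50.]
side screen [301. 199.] 0.81 [ 492. -108.   45.]
```

View pics/top0.png

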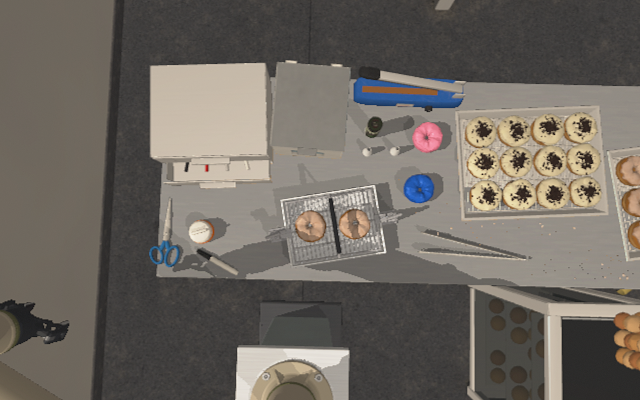

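View pics/side0.png

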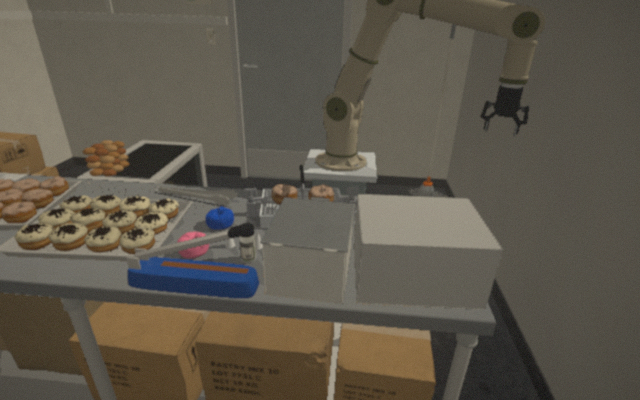

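The top view shows the pan at about (333,226), tilted about 8°, with nuts at roughly (275,233) and (390,215). Blue and pink look-alikes stand to its right. The side view is mostly blocked by boxes. I'll move above the pan for a close look with the wrist camera.

```bash
python3 - <<'E'
from h import *
print(rel([470,-100,400],np.radians(10)))
P=eyes.camera_params('wrist'); s=status.observe(); R=Rn.from_quat(s['eef_rot'])
print(R.inv().apply(-np.array(P['R']).T@P['t']-s['tool_pos']).round(), P['fx'], (np.array(P['R'])@R.as_matrix()).round(2))
E
```

```text
[array([-46.67, -51.07, -14.67]), array([-0. , -0. , 54.2]), array([   0. ,   -0. , -125.8])]
[  84.   -1. -119.] 347.7732715498479 [[-0.    1.    0.  ]
 [-0.95 -0.   -0.33]
 [-0.33 -0.    0.95]]
```

```bash
python3 -m crank '[[[-3.5,-3.8,-1.5],[0,0,4],0.5],[[-7.5,-8.2,-3],[0,0,9],0.5],[[-11.5,-12.6,-4.5],[0,0,14],0.5],[[-15.5,-17,-6],[0,0,19],0.5],[[-19.5,-21.4,-7.5],[0,0,24],0.5],[[-23.5,-25.8,-9],[0,0,29],0.5],[[-27.5,-30.2,-10.5],[0,0,34],0.5],[[-31.5,-34.6,-11.5],[0,0,39],0.5]]'; python3 -c "
from h import *
print(rel([470,-100,400],np.radians(10)))"
```

```text
time: 2.1
tool_pos: [405.3, 112.3, 369.3]
eef_rot: [0.537, 0.844, 0.001, 0.0]
ft_force: [1.9, 1.2, -0.1]
gripper_width: 42.7
finger_force: 0.0
[array([-21.97,  -3.13,  -3.08]), array([ 0.1, -0. , 15.1]), array([ 1.000e-01,  1.000e-01, -1.649e+02])]
```

```bash
python3 -m crank '[[[-4.4,-0.6,-0.6],[0,0,4],0.5],[[-8.8,-1.2,-1.2],[0,0,8],0.5],[[-13.2,-1.8,-1.8],[0,0,12],0.5],[[-17.6,-2.4,-2.4],[0,0,15],0.5],[[-21,-3,-3],[0,0,15],0.5],[[-22,-3.1,-3.1],[0,0,15],0.5],[[-22,-3.1,-3.1],[0,0,15],0.5],[[-22,-3.1,-3.1],[0,0,15],0.5]]'; python3 - <<'E'
from h import *
P=eyes.camera_params('wrist'); snap('wrist','w1')
Z=dict(nut_left_grip=83,nut_right_grip=83,screen_handle=138,cake_left=70,cake_right=70,screen=45)
for k,z in Z.items():
    for r in eyes.spot_in('wrist',k)[:4]: print(k,np.round(r['uv']),round(r['confidence'],2),ray('wrist',r['uv'],z,P).round())
E
```

```text
time: 3.1
tool_pos: [470.7, -96.4, 399.0]
eef_rot: [0.64, 0.768, -0.0, -0.0]
ft_force: [-0.5, 0.6, -0.6]
gripper_width: 42.8
finger_force: 0.0
nut_left_grip [343.  18.] 0.59 [468.  52.  83.]
nut_right_grip [342. 264.] 0.79 [ 529. -255.   83.]
nut_right_grip [339. 164.] 0.56 [ 497. -113.   83.]
cake_left [340. 264.] 0.68 [ 529. -263.   70.]
cake_left [351. 108.] 0.67 [499. -43.  70.]
cake_right [340. 200.] 0.79 [ 509. -166.   70.]
cake_right [453. 310.] 0.67 [ 715. -310.   70.]
cake_right [359. 306.] 0.57 [ 572. -329.   70.]
screen [336. 165.] 0.73 [ 496. -125.   45.]
```

View pics/w1.png

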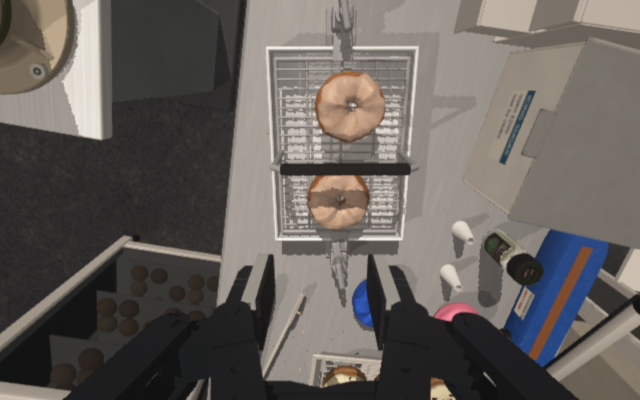

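The wrist view shows the handle bar from (280,169) to (411,169), the rim corners near (267,47), (418,47), (404,240) and (277,240), and nuts near (343,18) and (340,262).

```bash
python3 - <<'E'
from h import *
c=[ray('wrist',u,45) for u in [(267,47),(418,47),(404,240),(277,240)]]
print(np.round(c)); m=np.mean(c,0); 
y=(c[0]+c[1]-c[2]-c[3]); y/=np.linalg.norm(y); print('pan',m.round(),np.degrees(np.arctan2(y[1],y[0])))
x=(c[1]+c[2]-c[0]-c[3]);print('x yaw',np.degrees(np.arctan2(x[1],x[0])))
print('nuts',(m+168*y).round(),(m-168*y).round())
a,b=ray('wrist',(280,169),146),ray('wrist',(411,169),146); print('handle',(a+b)/2,np.linalg.norm(a-b),np.degrees(np.arctan2(*(b-a)[1::-1])))
for s in (1,-1): print(proj('wrist',list((m+s*168*y)[:2])+[94]))
print(rel([475,20,330],np.radians(8)))
E
```

```text
[[ 383.    8.   45.]
 [ 569.   41.   45.]
 [ 620. -221.   45.]
 [ 432. -255.   45.]]
pan [ 501. -107.   45.] 100.73664826222642
x yaw 10.196199657274665
nuts [470.  59.  45.] [ 532. -272.   45.]
handle [ 499.31016036 -104.63672568  146.        ] 144.37829865293307 10.198659146198189
[346, 9]
[342, 278]
[array([11.49,  2.52,  6.93]), array([-0. , -0. ,  2.3]), array([   0. ,   -0. , -177.7])]
```

```bash
python3 -c "
from h import *
print(rel([470,59,230],np.radians(10.3)))"
```

```text
[array([15.41,  2.73, 16.93]), array([-0., -0., -0.]), array([ -0.,   0., 180.])]
```

```bash
python3 -m crank '[[[4,0.7,4.2],[0,0,0],0.5],[[8,1.4,8.5],[0,0,0],0.5],[[12,2.1,12.7],[0,0,0],0.5],[[15.4,2.7,16.9],[0,0,0],0.5],[[15.4,2.7,16.9],[0,0,0],0.5],[[15.4,2.7,16.9],[0,0,0],0.5]]'; python3 - <<'E'
from h import *
P=eyes.camera_params('wrist'); im=snap('wrist','w2')
cv2.imwrite('pics/w2c.png',cv2.resize(im[100:330,200:480,::-1],None,fx=2.5,fy=2.5))
for k,z in dict(nut_left_grip=83).items():
    for r in eyes.spot_in('wrist',k)[:4]: print(k,np.round(r['uv']),round(r['confidence'],2),ray('wrist',r['uv'],z,P).round())
E
```

```text
time: 4.2
tool_pos: [470.2, 57.9, 230.9]
eef_rot: [0.641, 0.767, -0.0, 0.0]
ft_force: [0.8, 0.9, -0.9]
gripper_width: 42.8
finger_force: 0.0
nut_left_grip [312. 242.] 0.75 [471.   8.  83.]
nut_left_grip [320. 182.] 0.73 [469.  62.  83.]
nut_left_grip [328. 288.] 0.7 [493. -34.  83.]
```

View pics/w2c.png

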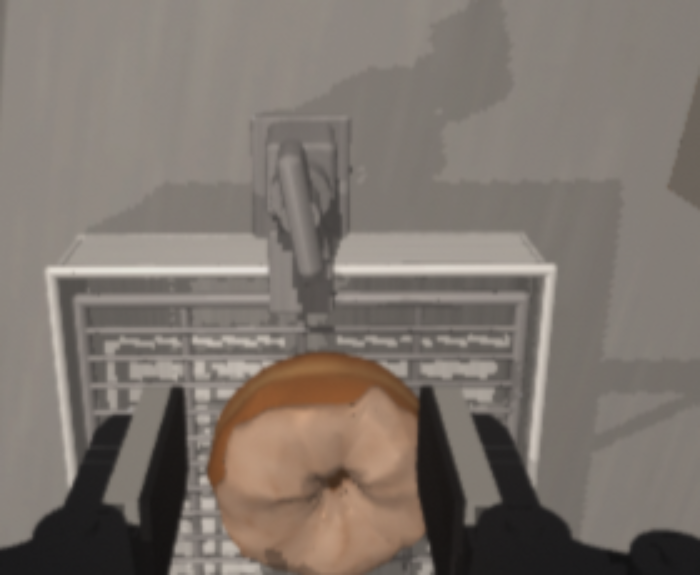

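The crop shows the left wing bar's top running from (290,143) to (309,273), which is (316,157) to (323.6,209) in the full picture.

```bash
python3 - <<'E'
from h import *
a,b=ray('wrist',(316,157.2),94),ray('wrist',(323.6,209.2),94); m=(a+b)/2
ang=np.arctan2(*(b-a)[1::-1]); print(a,b,m,np.linalg.norm(a-b),np.degrees(ang))
print(rel([m[0],m[1],89],ang+np.pi/2), status.observe()['joint_positions'])
E
```

```text
[462.52960496  82.92751734  94.        ] [475.56969371  42.76405314  94.        ] [469.04964934  62.84578524  94.        ] 42.2273344046606 -72.01266149969577
[array([ 0.57, -0.1 , 14.26]), array([ 0.1,  0. , -7.9]), array([  0. ,  -0.2, 172.1])] [-0.69739527  0.06083001  0.53596194  1.82256852 -0.03270523  1.26465181
  0.0242352 ]
```

```bash
python3 -m crank '[[[0.5,-0.1,4],[0,0,-8],0.4],[[0.5,-0.1,8],[0,0,-8],0.4],[[0.5,-0.1,12],[0,0,-8],0.4],[[0.5,-0.1,14.1],[0,0,-8],0.4],[[0.5,-0.1,14.1],[0,0,-8],0.4],[[0.5,-0.1,14.1],[0,0,-8],0]]' 40; python3 -m crank '[[[0,0,0],[0,0,0],0],[[0,0,0],[0,0,0],0],[[0,0,0],[0,0,0],0],[[0,0,0],[0,0,0],0]]'
```

```text
time: 5.05
tool_pos: [469.2, 62.8, 90.8]
eef_rot: [0.587, 0.81, 0.001, 0.001]
ft_force: [0.1, 0.4, -0.0]
gripper_width: 17.3
finger_force: 0.0
time: 5.55
tool_pos: [468.7, 63.0, 91.0]
eef_rot: [0.586, 0.81, 0.001, 0.0]
ft_force: [-3.8, -1.3, 5.9]
gripper_width: 8.3
finger_force: 41.3
```

```bash
python3 -m crank '[[[0,0,0],[0,0,-7],0],[[0,0,0],[0,0,-14],0],[[0,0,0],[0,0,-21],0],[[0,0,0],[0,0,-28],0],[[0,0,0],[0,0,-35],0],[[0,0,0],[0,0,-42],0]]' 60; python3 -m crank '[[[0,0,0],[0,0,-7],0],[[0,0,0],[0,0,-14],0],[[0,0,0],[0,0,-21],0],[[0,0,0],[0,0,-28],0],[[0,0,0],[0,0,-34],0],[[0,0,0],[0,0,-34],0]]'; python3 -c "
from h import *
s=status.observe(); print(s['torque'],Rn.from_quat(s['eef_rot']).as_matrix()[:,1],s['joint_positions'])"
```

```text
time: 6.3
tool_pos: [467.8, 62.3, 91.0]
eef_rot: [0.256, 0.967, 0.0, -0.0]
ft_force: [-8.8, -4.1, 12.2]
gripper_width: 7.9
finger_force: 63.7
time: 7.05
tool_pos: [467.6, 61.3, 91.0]
eef_rot: [-0.037, 0.999, -0.0, -0.0]
ft_force: [-9.9, -7.5, 12.7]
gripper_width: 8.3
finger_force: 64.0
[-1.4689743   2.13439366  0.02518311] [-7.33787805e-02  9.97303733e-01 -9.05312411e-04] [-0.49731401  0.21472349  0.33417298  1.99353096 -0.08517023  0.9476115
  1.52382346]
```

```bash
python3 -m crank '[[[0,0,0],[0,0,-3],0],[[0,0,0],[0,0,-6],0],[[0,0,0],[0,0,-6],0]]'; python3 -c "
from h import *
s=status.observe(); y=Rn.from_quat(s['eef_rot']).as_matrix()[:,1];print(s['torque'],np.degrees(np.arctan2(y[1],y[0])))"
```

```text
time: 7.42
tool_pos: [467.6, 61.1, 91.0]
eef_rot: [-0.087, 0.996, -0.0, -0.0]
ft_force: [-9.6, -7.0, 13.7]
gripper_width: 7.7
finger_force: 72.9
[-1.29050313  2.11751362 -1.21349371] 99.99834741953197
```

```bash
python3 -m crank '[[[0,0,0],[0,0,3],0.3],[[0,0,0],[0,0,3],0.3],[[0,0,0],[0,0,3],0.3],[[0,0,-5],[0,0,3],0.3],[[0,0,-11],[0,0,3],0.3],[[0,0,-14],[0,0,10],0.3],[[0,0,-14],[0,0,20],0.3],[[0,0,-14],[0,0,30],0.3]]'; python3 - <<'E'
from h import *
snap('wrist','w3')
print(rel([531,-269,240],np.radians(12)))
E
```

```text
time: 8.43
tool_pos: [468.3, 63.3, 230.1]
eef_rot: [0.174, 0.985, 0.0, 0.001]
ft_force: [0.1, -0.2, -0.6]
gripper_width: 25.3
finger_force: 0.0
[array([-17.54, -28.91,  -1.03]), array([ 0. ,  0. , 57.5]), array([-0.000e+00,  1.000e-01, -1.225e+02])]
```

View pics/w3.png

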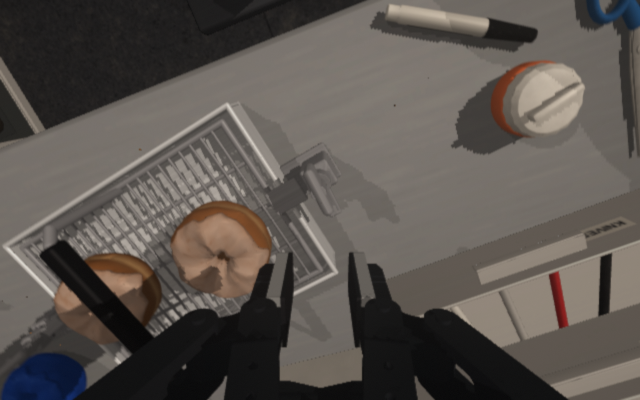

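The left nut's wing at (318,190) now lies parallel to the pan's end, so its toe is off the lug. Next is the right nut.

```bash
python3 -m crank '[[[-2.5,-4.1,-0.5],[0,0,8],0.3],[[-5,-8.2,-1],[0,0,16],0.3],[[-7.5,-12.4,-1],[0,0,24],0.3],[[-10,-16.5,-1],[0,0,32],0.4],[[-12.5,-20.6,-1],[0,0,40],0.4],[[-15,-24.8,-1],[0,0,48],0.4],[[-17.5,-28.9,-1],[0,0,57],0.4],[[-17.5,-28.9,-1],[0,0,57],0.4]]'; python3 -m crank '[[[0,0,0],[0,0,0],0.4],[[0,0,0],[0,0,0],0.4]]'; python3 - <<'E'
from h import *
P=eyes.camera_params('wrist'); im=snap('wrist','w4')
cv2.imwrite('pics/w4c.png',cv2.resize(im[100:330,200:480,::-1],None,fx=2.5,fy=2.5))
for r in eyes.spot_in('wrist','nut_right_grip')[:4]: print(np.round(r['uv']),round(r['confidence'],2),ray('wrist',r['uv'],83,P).round())
E
```

```text
time: 9.48
tool_pos: [533.8, -272.5, 238.9]
eef_rot: [0.623, 0.782, -0.002, 0.0]
ft_force: [-1.4, 0.7, 1.0]
gripper_width: 34.1
finger_force: 0.0
time: 9.72
tool_pos: [535.4, -266.4, 239.3]
eef_rot: [0.619, 0.785, 0.0, -0.0]
ft_force: [-0.3, -0.1, -0.6]
gripper_width: 33.9
finger_force: 0.0
[313. 176.] 0.66 [ 527. -261.   83.]
```

View pics/w4c.png

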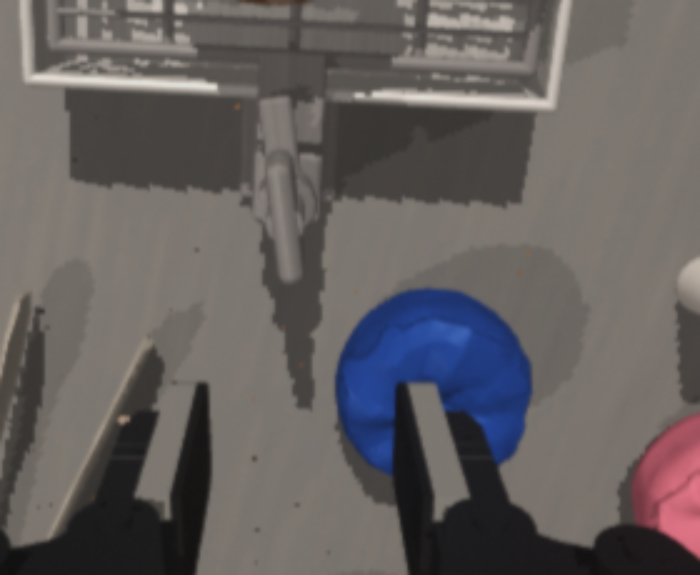

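The right wing bar runs from (281,152) to (290,280) in the crop, with its toe still pointing at the pan.

```bash
python3 - <<'E'
from h import *
a,b=ray('wrist',(312.4,160.8),94),ray('wrist',(316,212),94); m=(a+b)/2
ang=np.arctan2(*(b-a)[1::-1]); print(m,np.linalg.norm(a-b),np.degrees(ang))
print(rel([m[0],m[1],91],ang+np.pi/2), status.observe()['joint_positions'])
E
```

```text
[ 529.75921051 -267.11897186   94.        ] 42.78076253317397 -73.16043324660185
[array([ 0.07, -0.56, 14.85]), array([ 0. , -0. , -3.4]), array([-1.000e-01, -1.000e-01,  1.766e+02])] [-0.10740814  0.38440288  0.69358877  1.49574658 -0.24906022  1.3510259
  0.83859796]
```

```bash
python3 -m crank '[[[0.1,-0.6,4],[0,0,-3.5],0.4],[[0.1,-0.6,8],[0,0,-3.5],0.4],[[0.1,-0.6,12],[0,0,-3.5],0.4],[[0.1,-0.6,14.8],[0,0,-3.5],0.4],[[0.1,-0.6,14.8],[0,0,-3.5],0.4],[[0.1,-0.6,14.8],[0,0,-3.5],0.4]]' 60; python3 -m crank '[[[0,0,0],[0,0,0],0],[[0,0,0],[0,0,0],0],[[0,0,0],[0,0,0],0],[[0,0,0],[0,0,0],0],[[0,0,0],[0,0,0],0]]'
```

```text
time: 10.58
tool_pos: [529.7, -268.5, 92.7]
eef_rot: [0.596, 0.803, 0.0, 0.001]
ft_force: [-0.7, 0.4, 0.5]
gripper_width: 34.1
finger_force: 0.0
time: 11.2
tool_pos: [530.2, -268.8, 93.0]
eef_rot: [0.597, 0.803, 0.001, 0.002]
ft_force: [0.6, 1.1, 6.9]
gripper_width: 8.0
finger_force: 60.5
```

```bash
python3 -m crank '[[[0,0,0],[0,0,-7],0],[[0,0,0],[0,0,-14],0],[[0,0,0],[0,0,-21],0],[[0,0,0],[0,0,-28],0],[[0,0,0],[0,0,-35],0],[[0,0,0],[0,0,-42],0]]' 60; python3 -m crank '[[[0,0,0],[0,0,-7],0],[[0,0,0],[0,0,-14],0],[[0,0,0],[0,0,-21],0],[[0,0,0],[0,0,-28],0],[[0,0,0],[0,0,-35],0],[[0,0,0],[0,0,-39],0],[[0,0,0],[0,0,-39],0]]'; python3 -c "
from h import *
s=status.observe(); y=Rn.from_quat(s['eef_rot']).as_matrix()[:,1];print(s['torque'],np.degrees(np.arctan2(y[1],y[0])),s['joint_positions'])"
```

```text
time: 11.95
tool_pos: [529.9, -269.0, 93.0]
eef_rot: [0.268, 0.964, -0.0, 0.002]
ft_force: [0.1, 0.7, 5.9]
gripper_width: 7.7
finger_force: 60.5
time: 12.82
tool_pos: [529.9, -269.2, 93.0]
eef_rot: [-0.067, 0.998, -0.001, 0.002]
ft_force: [0.8, -0.7, 6.0]
gripper_width: 7.7
finger_force: 60.9
[ 0.03519552 -0.14495517 -0.63901337] 97.70034167253093 [ 0.16188202  0.45447548  0.33084243  1.67292621 -0.16678762  1.03865913
  2.25114914]
```

Torque is starting to build, so I'll turn a little further to be sure it's on the stop.

```bash
python3 -m crank '[[[0,0,0],[0,0,-3],0],[[0,0,0],[0,0,-3],0]]'; python3 -c "
from h import *
s=status.observe(); print(s['torque'])"; python3 -m crank '[[[0,0,0],[0,0,3],0.35],[[0,0,0],[0,0,3],0.35],[[0,0,0],[0,0,3],0.35],[[0,0,-5],[0,0,3],0.35],[[0,0,-11],[0,0,3],0.35],[[0,0,-16],[0,0,3],0.35],[[0,0,-16],[0,0,3],0.35],[[0,0,-16],[0,0,3],0.35]]'; python3 -c "
from h import *
snap('wrist','w5')
print(rel([500,-105,300],np.radians(100.3)))"
```

```text
time: 13.08
tool_pos: [529.9, -269.3, 93.0]
eef_rot: [-0.092, 0.996, -0.001, 0.002]
ft_force: [0.5, 0.5, 7.9]
gripper_width: 7.4
finger_force: 72.9
[ 0.19313378 -0.16750488 -1.40653674]
time: 14.08
tool_pos: [528.7, -268.2, 250.8]
eef_rot: [-0.068, 0.998, 0.0, -0.0]
ft_force: [-0.0, -0.1, -1.1]
gripper_width: 29.8
finger_force: 0.0
[array([ 0.62, 16.54, -4.98]), array([ 0.1, -0.1, -2.5]), array([-2.000e-01, -1.000e-01,  1.775e+02])]
```

View pics/w5.png

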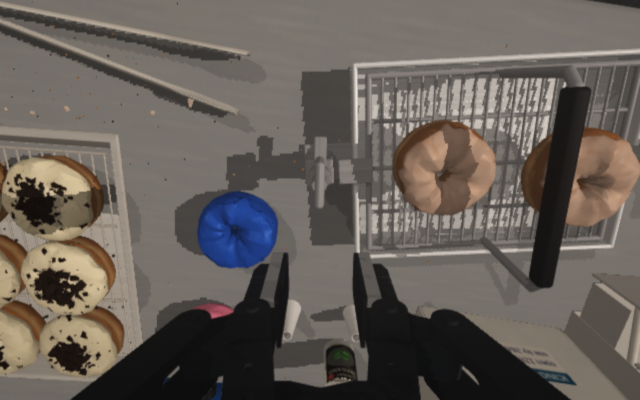

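The right nut's wing at (320,170) is also parallel to the end rim. Next I'll move above the handle and measure it.

```bash
python3 -m crank '[[[0.1,4,-4],[0,0,-1],0.45],[[0.3,8,-5],[0,0,-2],0.45],[[0.5,12,-5],[0,0,-2.5],0.45],[[0.6,16.5,-5],[0,0,-2.5],0.45],[[0.6,16.5,-5],[0,0,-2.5],0.45],[[0.6,16.5,-5],[0,0,-2.5],0.45],[[0.6,16.5,-5],[0,0,-2.5],0.45]]'; python3 - <<'E'
from h import *
im=snap('wrist','w6')
cv2.imwrite('pics/w6c.png',cv2.resize(im[40:360,120:520,::-1],None,fx=1.8,fy=1.8))
print(status.observe()['joint_positions'])
E
```

```text
time: 15.0
tool_pos: [500.5, -107.1, 300.6]
eef_rot: [-0.088, 0.996, -0.0, -0.001]
ft_force: [0.0, -0.2, -0.3]
gripper_width: 38.5
finger_force: 0.0
[-0.08710162  0.11561444  0.26038729  1.60410036 -0.02941346  1.42675336
  1.92302678]
```

View pics/w6c.png

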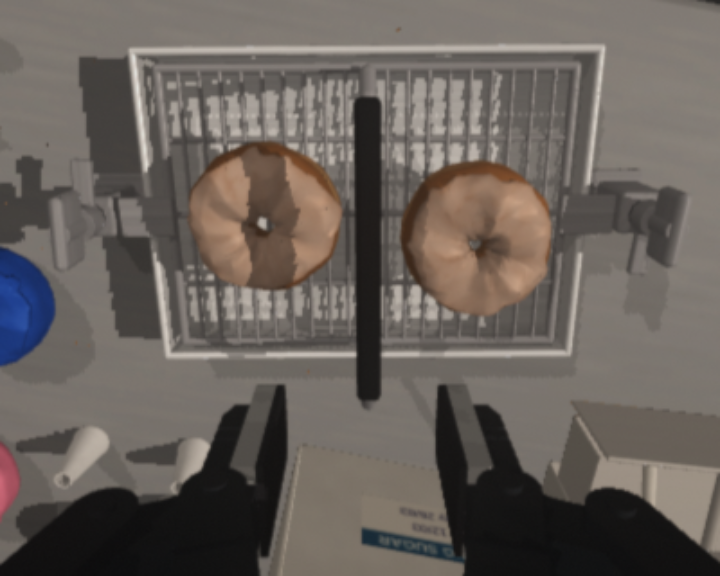

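```bash
python3 - <<'E'
from h import *
a,b=ray('wrist',(323.9,93.9),146),ray('wrist',(324.4,262.2),146); m=(a+b)/2
ang=np.arctan2(*(b-a)[1::-1]); print(m,np.linalg.norm(a-b),np.degrees(ang))
print(rel([m[0],m[1],140],ang+np.pi/2))
E
```

```text
[ 498.5894442  -105.62188442  146.        ] 143.68949280373326 10.392134049965843
[array([ 0.15,  0.18, 16.08]), array([-0. , -0.1, -0.3]), array([-1.000e-01,  0.000e+00,  1.797e+02])]
```

```bash
python3 -m crank '[[[0.1,0.2,4],[0,0,0],0.45],[[0.1,0.2,8],[0,0,0],0.45],[[0.1,0.2,12],[0,0,0],0.45],[[0.1,0.2,14.5],[0,0,0],0.45],[[0.1,0.2,16],[0,0,0],0.45],[[0.1,0.2,16],[0,0,0],0.45]]' 40; python3 -m crank '[[[0,0,0],[0,0,0],0.3],[[0,0,0],[0,0,0],0.2],[[0,0,0],[0,0,0],0],[[0,0,0],[0,0,0],0],[[0,0,0],[0,0,0],0],[[0,0,0],[0,0,0],0]]' 100; python3 -c "
from h import *
s=status.observe(); print(s['torque'],s['tool_pos'])"
```

```text
time: 15.8
tool_pos: [498.9, -104.3, 140.6]
eef_rot: [-0.089, 0.996, 0.0, -0.001]
ft_force: [1.2, 0.8, 0.4]
gripper_width: 38.3
finger_force: 0.0
time: 16.55
tool_pos: [500.2, -104.0, 142.5]
eef_rot: [-0.089, 0.996, -0.0, 0.001]
ft_force: [-1.1, 1.0, 6.3]
gripper_width: 10.4
finger_force: 97.9
[0.01186285 0.27542843 0.10117683] [ 500.1792549  -103.95435543  142.51955881]
```

```bash
python3 -m crank '[[[0,0,-0.2],[0,0,0],0],[[0,0,-0.5],[0,0,0],0],[[0,0,-0.9],[0,0,0],0],[[0,0,-1.4],[0,0,0],0],[[0,0,-2],[0,0,0],0],[[0,0,-2],[0,0,0],0]]'; python3 -c "
from h import *
s=status.observe(); print(s['torque'],s['ft_force'])"
```

```text
time: 17.3
tool_pos: [499.8, -104.0, 162.0]
eef_rot: [-0.089, 0.996, -0.0, 0.001]
ft_force: [0.0, 0.7, -4.9]
gripper_width: 10.0
finger_force: 97.5
[ 0.00578158  0.01731254 -0.05189222] [ 0.00616098  0.71999827 -4.86107235]
```

The wrist carries 4.9 N, which matches the loaded screen, with almost no moment. I'll continue up.

```bash
python3 -m crank '[[[0,0,-0.5],[0,0,0],0],[[0,0,-1.5],[0,0,0],0],[[0,0,-3],[0,0,0],0],[[0,0,-4.5],[0,0,0],0],[[0,0,-6],[0,0,0],0],[[0,0,-7.2],[0,0,0],0],[[0,0,-7.9],[0,0,0],0],[[0,0,-8.1],[0,0,0],0]]'; python3 -m crank '[[[0,0,0],[0,0,0],0],[[0,0,0],[0,0,0],0],[[0,0,0],[0,0,0],0],[[0,0,0],[0,0,0],0],[[0,0,0],[0,0,0],0],[[0,0,0],[0,0,0],0],[[0,0,0],[0,0,0],0],[[0,0,0],[0,0,0],0]]'; python3 -c "
from h import *
s=status.observe(); print(s['torque'])
im=snap('wrist','w7')"
```

```text
time: 18.3
tool_pos: [499.5, -103.9, 242.6]
eef_rot: [-0.089, 0.996, -0.0, 0.0]
ft_force: [0.5, 0.0, -4.4]
gripper_width: 10.3
finger_force: 97.6
time: 19.3
tool_pos: [499.4, -103.9, 242.3]
eef_rot: [-0.089, 0.996, -0.0, -0.0]
ft_force: [0.5, -0.9, -5.2]
gripper_width: 10.0
finger_force: 97.6
[-0.07119513  0.04007298  0.02474846]
```

View pics/w7.png

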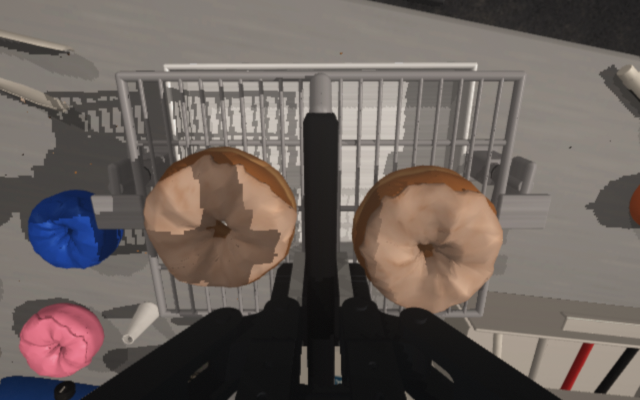

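The screen hangs level above the pan, with both cakes in place at (221,217) and (430,240), and both nuts and the bystanders undisturbed. I'll hold it and hand in.

```bash
python3 -m crank '[[[0,0,0],[0,0,0],0],[[0,0,0],[0,0,0],0],[[0,0,0],[0,0,0],0],[[0,0,0],[0,0,0],0],[[0,0,0],[0,0,0],0],[[0,0,0],[0,0,0],0],[[0,0,0],[0,0,0],0],[[0,0,0],[0,0,0],0]]'; python3 -m crank '[[[0,0,0],[0,0,0],0],[[0,0,0],[0,0,0],0],[[0,0,0],[0,0,0],0],[[0,0,0],[0,0,0],0],[[0,0,0],[0,0,0],0],[[0,0,0],[0,0,0],0],[[0,0,0],[0,0,0],0],[[0,0,0],[0,0,0],0]]'; python3 -c "
from h import *
print(job.close_job())"
```

```text
time: 20.35
tool_pos: [499.4, -103.9, 242.3]
eef_rot: [-0.089, 0.996, -0.0, -0.0]
ft_force: [-0.0, -0.1, -5.0]
gripper_width: 10.1
finger_force: 97.6
time: 21.35
tool_pos: [499.4, -103.9, 242.3]
eef_rot: [-0.089, 0.996, -0.0, -0.0]
ft_force: [0.3, -0.1, -4.4]
gripper_width: 10.1
finger_force: 97.6
the job is handed in; nothing more can be done
None
```

I turned both wing nuts to their stops, lifted the screen with its two cakes about 10 cm straight up, and held it level and still over the pan for about 3 s; the job is handed in at 21.4 s with the arm still holding it.

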